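# Close the microscope flow chamber and hold it shut

### The arm

A 7-joint arm with a two-finger parallel gripper is mounted at the origin on the work surface. World frame = base frame: x ahead of the robot, y to its left, z up, the work surface at z = 0. Lengths are in m, angles in rad, forces in N, time in s.
With the tool pointing down it reaches from about 0.425 to 0.875 m from the base axis. Payload 8.4 kg.
Tool frame: the origin (TCP) lies at the very end of the fingers, on their centre line; the grasp point (between the pads) lies 19 mm behind it; z points along the fingers, y is the direction in which the jaws open and shut (so a half turn about z gives the same grasp; the last joint's range is limited). The gripper opens to 85 mm and grips with 20 to 120 N. Pads are 22 mm wide; open, the fingers measure 114 mm over their backs; the gripper's body (76 mm by 85 mm) begins 54 mm behind the grasp point. The pads swing forward as they close: fully open they stand 13 mm farther back than shut.
Start: joints at [1.128, 0.333, 0.04, 1.465, -0.013, 1.343, -0.059], TCP at [0.219, -0.612, 0.231] pointing down, gripper open.
Joint ranges: [-2.58, 2.58], [-0.38, 2.09], [-1.3, 1.39], [0.25, 2.4], [-1.5, 4.64], [0.08, 2.09], [-2.65, 2.65]. Speed limits (rad/s): [2.22, 2.22, 2.79, 2.79, 3.14, 3.14, 3.14].

### API

Orientations are given as a unit quaternion [w, x, y, z].
In Python, from station import arm gives the robot as it stands.
- The arm moves only by the tool jog_arm, never from a script. Its argument "moves" is a list of rows, each a list of 3 entries, a list of its own where there are three numbers: the turn, a rotation vector about the tool's x, y, z in rad, then the shift along the tool's x, y, z in cm, then the finger opening in cm, from 0 to 8.54. In form: [[[wx, wy, wz], [tx, ty, tz], jaw], ...]. A call has 1 to 10 rows; each row is the pose to reach, as a shift and turn from the pose measured when the call began, along the tool's axes at that moment; what a row does not reach only later rows make up. A row lasts 1/8 s, in which the tool goes at most 62.5 mm and 10.7 degrees, less where a joint would pass 70% of its speed; a pose out of reach is approached as far as the arm can. A call with a gripper value outside its range is refused whole. The fingers move at their own pace and stop on an object; the grip force is fixed at half the most. Time passes only in rows, so rows that repeat a pose let the fingers close. It gives the time, the measured TCP pose, the force and the opening at its end, in the units of the state.
- arm.state(): the state, without advancing time (a new reading comes with each control period).
- arm.grab_frame(name): name is "scene" or "top"; returns a dict with "color" (480x640x3 uint8, blue, green, red), "mtx" (3x3 intrinsics, pixels), "origin" and "orientation" of the camera in the world. Camera axes: x right, y down, z forward; pixel columns grow to the right and rows downward; lengths in m; the calibration is good to about 2 mm. A picture is of the moment at which its call begins. There is no depth.
- arm.hand_in(): hands the job in, once; it reports no verdict.
The state is a dict: "t": time; "joint_pos": joint angles; "qvel": joint speeds; "effort": joint torques, N m; "tcp_pos": TCP position; "eef_rot": TCP orientation; "wrist_force": force on the tool from outside, world axes, zero at the start; "ft_torque": the same for the moment, N m; "width": opening from 0.0 (shut) to 1.0 (fully open).
Only numpy, scipy, OpenCV 4.12 (cv2) and the standard library are available. Lean on these libraries where they do the work, as an engineer would, in place of code of your own. Each camera call takes 0.05 s, during which the arm holds its last target.

### The job

A washed flow chamber lies in parts on the lab bench. Pick out the white cover that belongs to the metal lower half (same outline, one end rounded and the other square) from among the covers of other chambers, and set it down over the two dowels, rounded end over rounded end. Press it down against the springy gasket until the two halves meet face to face all along, and finish still holding it pressed shut, ready for the clamp to be put on; the lower half stays standing on the bench and everything else is left where it lies.

Things in the scene. Friction and masses are not known exactly. Their poses are not given: they have to be found in the camera images.
- base: chamber's lower half, bare metal, loose, 0.55 kg: flange 140 x 78 x 8 mm with a raised block on it, 110 x 46 mm, its level top (parting face) 22 mm above the bench. Block: square end at x = -55, half-round end (radius 23) at x = +55 mm. Two dowels and a black gasket frame (56 x 36 mm) stand up from the face. Origin: centre of the underside; x along it to the rounded end, y across, z up
- dowel_a (a point): the dowel near the rounded end of the lower half: 8 mm thick, rising 14 mm above the parting face, with a tapered nose (its last 4 mm). Point: on its axis at the height of the parting face; at x = +38, y = 0, z = 22 mm in the base's frame
- dowel_b (a point): the same kind of dowel near the square end, off the centre line so that the cover fits one way round only. Point: on its axis at the height of the parting face; at x = -42, y = +10, z = 22 mm in the base's frame
- gasket (a joint): how far the springy rubber gasket frame in the lower half is squeezed, m: 0 = free, standing 4 mm proud of the parting face; 0.004 = level with it. Stiffness 3 N per mm, so about 12 N (the cover's weight included) brings the halves face to face, and it springs back up when let go
- cover_center (a point): the matching cover, loose white plastic block, 0.22 kg, 110 x 46 x 26 mm high, right way up on the bench. Outline as the lower half's block: square end at x = -55, half-round end at x = +55 mm; long sides flat and parallel. Two grey tube ports stand 14 mm above its top at x = +20 and -23, y = 0. Point: its centre, 13 mm above the underside; x to the rounded end, y across, z up
- hole_a (a point): the cover's dowel hole near its rounded end, 10 mm wide, right through, with a 1.5 mm chamfer below. Point: on the hole's axis at the underside of the cover; at x = +38, y = 0, z = -13 mm from the cover's centre
- hole_b (a point): the cover's other dowel hole, alike, near its square end. Point: on the hole's axis at the underside; at x = -42, y = +10, z = -13 mm from the cover's centre
- square_center (a point): a cover of another chamber, to be left: white, square at both ends, 84 x 46 x 26 mm, two ports on top. Point: its centre, 13 mm up
- round_center (a point): a cover of another chamber, to be left: white round disc, 68 mm across, 21 mm high, two ports on top. Point: its centre, 10 mm up
- clamp_center (a point): a steel screw clamp with a U frame, lying flat, about 110 x 65 x 16 mm, to be left. Point: the middle of it, 8 mm up
- ring_weight: a blue coated flask ring, 92 mm across, 16 mm high, to be left. Origin: centre of its underside
- dish: a closed petri dish, 93 mm across, 15 mm high, to be left. Origin: centre of its underside
- wash_bottle: a white wash bottle with blue cap and spout, 72 mm across, about 215 mm high, to be left. Origin: centre of its underside
- tube_rack: an orange rack with small tubes, 75 x 190 x 50 mm, to be left. Origin: centre of its underside

How it is judged:
By the outcome, as a careful person would: the job done as asked, in the order asked, and still so for the second after the job is handed in, while the arm keeps its last pose, push and grip.
It also fails if it takes over 38 s, if anything falls off the work surface, if the arm or the gripper's body presses on something with over 40 N, if the wrist force passes 120 N, or if a joint passes its speed limit or range.

## Working session

There is one attempt and no reset: what is moved stays moved. The work goes in short steps, Python scripts to look and compute and a tool call to move; the robot and the scene stay as the last step left them, time stands still between calls to the robot, and variables do not carry over. Pictures are saved under pics/ and viewed, and the job is handed in when it is done.

Besides the shell and the picture viewer there is one more tool, called after "Call:" as name(argument=value, ...), one argument or row to a line, values as JSON. jog_arm: Moves the arm, as the interface text tells. Its arguments: {"type":"object","properties":{"moves":{"type":"array"}},"required":["moves"]}

```bash
mkdir -p pics
python3 - <<'E'
from station import arm
import cv2,json,numpy as np
s=arm.state(); print({k:(np.round(v,4).tolist()) for k,v in s.items()})
for n in("scene","top"):
    f=arm.grab_frame(n); cv2.imwrite(f"pics/{n}0.png",f["color"]); print(n,f["mtx"],f["origin"],f["orientation"])
E
```

```text
{'t': 0.0, 'joint_pos': [1.1278, 0.334, 0.0399, 1.4663, -0.0134, 1.3433, -0.0585], 'qvel': [-0.001, -0.0013, 0.0015, -0.0005, -0.0002, -0.0006, -0.0009], 'effort': [-0.0004, -65.8552, 1.3652, -40.5556, 0.0168, 0.0125, 0.0], 'tcp_pos': [0.2189, -0.6115, 0.2304], 'eef_rot': [-0.0008, 0.9853, 0.1711, -0.0002], 'wrist_force': [-0.6141, -0.153, -0.5335], 'ft_torque': [0.026, -0.0244, -0.0355], 'width': 1.0}
scene [[448.49073528   0.         311.55630276]
 [  0.         448.49073528 237.42206847]
 [  0.           0.           1.        ]] [ 1.01920731 -0.10711696  0.78559997] [-0.21251187  0.74931921  0.60246826 -0.17433136]
top [[475.63141834   0.         329.96989654]
 [  0.         475.63141834 238.33234208]
 [  0.           0.           1.        ]] [ 0.42353529 -0.03783406  1.04272436] [-0.05925405  0.71135281 -0.6970772   0.06745006]
```

View pics/top0.png

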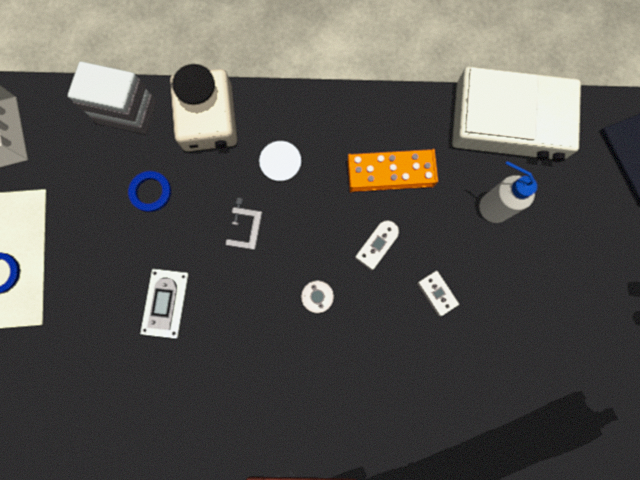

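View pics/scene0.png

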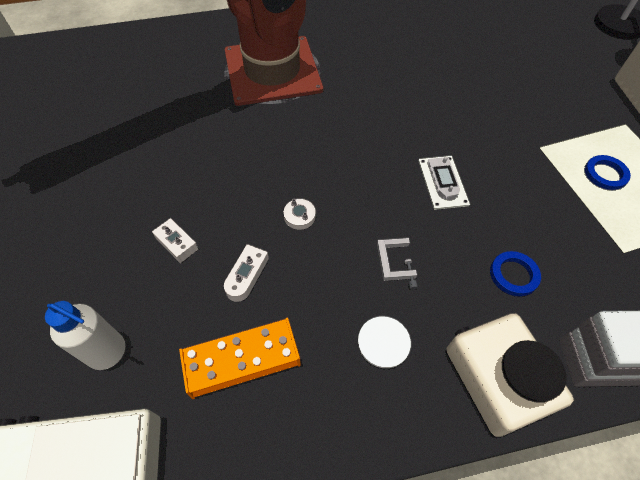

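Run:
```python
import cv2,numpy as np
t=cv2.imread("pics/top0.png");s=cv2.imread("pics/scene0.png")
def c(im,x,y,w=40,k=5):return cv2.resize(im[y-w:y+w,x-w:x+w],None,fx=k,fy=k,interpolation=cv2.INTER_CUBIC)
cv2.imwrite("pics/topz.png",np.hstack([c(t,378,245),c(t,164,304)]))
cv2.imwrite("pics/scz.png",np.hstack([c(s,246,272),c(s,444,182)]))
```

```text
(no output)
```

View pics/topz.png

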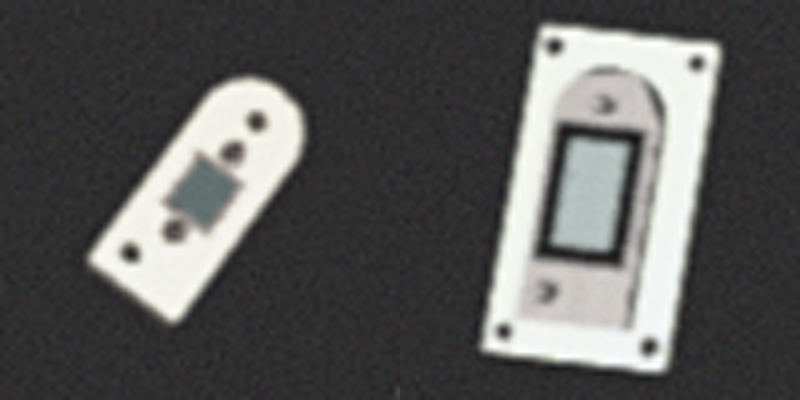

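View pics/scz.png

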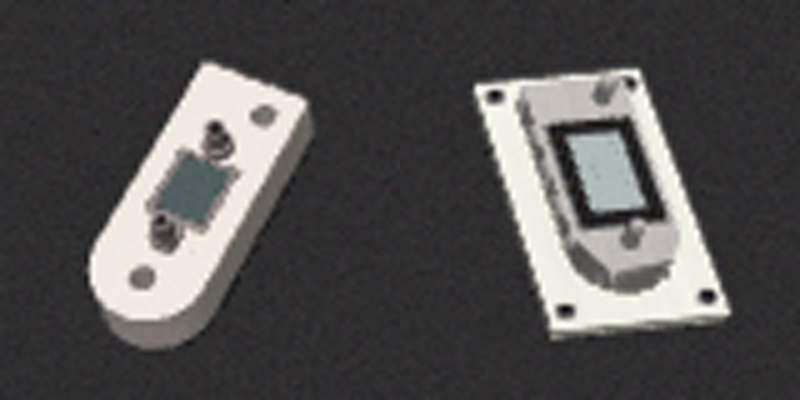

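```bash
cat > h.py <<'E'
import cv2,numpy as np
from scipy.spatial.transform import Rotation as R
from scipy.optimize import minimize
def q2R(q): return R.from_quat([q[1],q[2],q[3],q[0]]).as_matrix()
def proj(P,f):
    C=(np.asarray(P)-f["origin"])@q2R(f["orientation"]); p=C@np.asarray(f["mtx"]).T
    return p[:,:2]/p[:,2:]
def ray(u,v,f,z):
    d=q2R(f["orientation"])@np.linalg.solve(f["mtx"],[u,v,1.]);o=np.asarray(f["origin"])
    return o+d*(z-o[2])/d[2]
th=np.linspace(-np.pi/2,np.pi/2,25)
OUT=np.vstack([[[-.055,-.023]],np.c_[.032+.023*np.cos(th),.023*np.sin(th)],[[-.055,.023]]])
def rect(l,w,cx=0):return np.array([[cx-l/2,-w/2],[cx+l/2,-w/2],[cx+l/2,w/2],[cx-l/2,w/2]])
# layers: list of (outline, z0, z1); drawn in order: silhouette (hull of z0,z1) then top
COVER=[(OUT,0,.026)]
BASE=[(rect(.14,.078),0,.008),(OUT,.008,.022),(rect(.056,.036),.022,.026),]
S=8
def fill(poly,x0,y0,w,h):
    m=np.zeros((h*S,w*S),np.uint8)
    pts=np.round(((poly-[x0,y0])+.5)*S*16-8).astype(np.int32)
    cv2.fillPoly(m,[pts],255,shift=4)
    return m
def render(layers,p,f,box,zoff=0):
    x0,y0,x1,y1=box;w,h=x1-x0,y1-y0
    c,s=np.cos(p[2]),np.sin(p[2]);lab=np.zeros((h*S,w*S),np.uint8);k=1
    for o,za,zb in layers:
        xy=o@np.array([[c,s],[-s,c]])+p[:2]
        a=proj(np.c_[xy,np.full(len(xy),za+zoff)],f);b=proj(np.c_[xy,np.full(len(xy),zb+zoff)],f)
        hull=cv2.convexHull(np.vstack([a,b]).astype(np.float32))[:,0]
        lab[fill(hull,x0,y0,w,h)>0]=k;lab[fill(b,x0,y0,w,h)>0]=k+1;k+=2
    return [cv2.GaussianBlur(cv2.resize((lab==i).astype(np.float32),(w,h),interpolation=cv2.INTER_AREA),(0,0),.5) for i in range(k)]
def fit(layers,p0,frames,ign=None,zoff=0,pad=75,n=2):
    data=[]
    for f in frames:
        c=proj([[p0[0],p0[1],.01+zoff]],f)[0].astype(int);b=[c[0]-pad//2,c[1]-pad//2,c[0]+pad//2,c[1]+pad//2]
        b=[max(b[0],0),max(b[1],0),min(b[2],640),min(b[3],480)]
        data.append((f,b,f["color"][b[1]:b[3],b[0]:b[2]].astype(float).mean(2)))
    def cost(d):
        p=np.array(p0)+d*[.001,.001,.02];t=0
        for f,b,I in data:
            A=np.stack([m.ravel() for m in render(layers,p,f,b,zoff)],1);y=I.ravel()
            wt=np.ones(len(y))
            for _ in range(2):
                x=np.linalg.lstsq(A*wt[:,None],y*wt,rcond=None)[0];r=A@x-y;wt=1/np.sqrt(1+(r/25)**2)
            t+=np.mean(np.log1p((r/25)**2))
        return t
    best=None
    for st in range(n):
        d0=np.zeros(3) if best is None else best.x
        r=minimize(cost,d0,method="Nelder-Mead",options=dict(initial_simplex=d0+np.vstack([np.zeros(3),np.eye(3)*(4 if st==0 else 1.5)]),xatol=.02,fatol=1e-5,maxiter=120))
        best=r
    return np.array(p0)+best.x*[.001,.001,.02],best.fun
E
cat > m.py <<'E'
from h import *
import pickle
from station import arm
F={n:arm.grab_frame(n) for n in("top","scene")};pickle.dump(F,open("f0.pkl","wb"))
f=F["top"]
def init(ur,us,z):
    a,b=ray(*ur,f,z),ray(*us,f,z);m=(a+b)/2;d=a-b;return [m[0],m[1],np.arctan2(d[1],d[0])]
# cover ends (top px)
cv=init((338+252/5+0-0-0,205+76/5),(338+133/5,205+292/5),.026)
bs=init((124+210/5,264+67/5),(124+176/5,264+325/5),.022)
print(cv,bs)
for nm,L,p in(("cover",COVER,cv),("base",BASE,bs)):
    for k in(["top"],["scene"],["top","scene"]):
        r=fit(L,p,[F[i] for i in k]);print(nm,k,np.round(r[0],4),r[1])
    if nm=="cover":
      for i in F: print(i,ray(*proj([[*p[:2],.0]],F[i])[0],F[i],0))
E
python3 m.py
```

```text
[np.float64(0.6029978026828549), np.float64(-0.1493415219005425), np.float64(-0.4916624840347422)] [np.float64(0.46204623371553377), np.float64(0.30393573422818915), np.float64(-0.05060953688204097)]
cover ['top'] [ 0.6019 -0.1544 -0.6189] 0.19771319157008949
cover ['scene'] [ 0.6008 -0.1526 -0.6229] 0.23778251937151804
cover ['top', 'scene'] [ 0.6009 -0.1529 -0.6208] 0.4545366225898585
top [ 0.6029978  -0.14934152  0.        ]
scene [ 0.6029978  -0.14934152  0.        ]
base ['top'] [ 0.4631  0.3063 -0.0942] 0.2608698052637944
base ['scene'] [ 0.4635  0.3079 -0.0981] 0.23773856652421357
base ['top', 'scene'] [ 0.4633  0.3072 -0.0965] 0.5585346072564941
```

```bash
cat > go.py <<'E'
from h import *
from station import arm
def tgt(x,y,z,yaw):
    s=arm.state();Rt=q2R(s["eef_rot"]);p=np.array(s["tcp_pos"])
    c,n=np.cos(yaw),np.sin(yaw);Rg=np.array([[c,n,0],[n,-c,0],[0,0,-1.]])
    print("t",round(s["t"],3),"tcp",np.round(p,4),"rot",np.round((R.from_matrix(Rt.T@Rg)).as_rotvec(),4),"shift_cm",np.round(Rt.T@(np.array([x,y,z])-p)*100,3),"F",np.round(s["wrist_force"],2),"T",np.round(s["ft_torque"],2),"w",round(s["width"],3), "j",np.round(s["joint_pos"],2))
E
python3 -c "
from go import *
tgt(.6012,-.1535,.10,-.621+np.pi)"
```

```text
t 0.2 tcp [ 0.219  -0.6117  0.2308] rot [-6.0000e-04 -1.1000e-03 -2.1768e+00] shift_cm [ 51.429 -30.244  13.107] F [-1.06 -0.19 -0.2 ] T [0.01 0.08 0.01] w 1.001 j [ 1.13  0.33  0.04  1.47 -0.01  1.34 -0.06]
```

Call:
jog_arm(
  moves=[
    [[0,0,-2.18],[51.4,-30.2,11],8.5],
    [[0,0,-2.18],[51.4,-30.2,11],8.5],
    [[0,0,-2.18],[51.4,-30.2,11],8.5],
    [[0,0,-2.18],[51.4,-30.2,11],8.5],
    [[0,0,-2.18],[51.4,-30.2,11],8.5],
    [[0,0,-2.18],[51.4,-30.2,11],8.5],
    [[0,0,-2.18],[51.4,-30.2,11],8.5],
    [[0,0,-2.18],[51.4,-30.2,11],8.5],
    [[0,0,-2.18],[51.4,-30.2,11],8.5],
    [[0,0,-2.18],[51.4,-30.2,11],8.5],
  ],
)

```text
t: 1.45
tcp_pos: [0.6024, -0.151, 0.1205]
eef_rot: [-0.0, 0.441, 0.897, 0.001]
wrist_force: [-0.1, -0.9, 0.7]
width: 0.996
```

```bash
python3 -c "
from go import *
tgt(.6012,-.1535,.06,-.621+np.pi)"
```

```text
t 1.45 tcp [ 0.6024 -0.151   0.1205] rot [ 0.0013 -0.0014 -0.2935] shift_cm [-0.139 -0.253  6.052] F [-0.15 -0.87  0.71] T [-0.01 -0.03 -0.01] w 0.996 j [ 0.58  0.4  -0.51  1.65  0.21  1.15  0.67]
```

Call:
jog_arm(
  moves=[
    [[0,0,-0.15],[-0.14,-0.25,3],8.5],
    [[0,0,-0.294],[-0.14,-0.25,6],8.5],
    [[0,0,-0.294],[-0.14,-0.25,6],8.5],
    [[0,0,-0.294],[-0.14,-0.25,6],8.5],
  ],
)

```text
t: 1.95
tcp_pos: [0.6018, -0.1537, 0.0616]
eef_rot: [0.0, 0.307, 0.952, 0.001]
wrist_force: [0.3, 0.3, 0.6]
width: 0.993
```

Run:
```python
from go import *
tgt(.6012,-.1535,.003,-.621+np.pi)
for n,(x,y) in(("top",(378,245)),("scene",(246,272))):
    f=arm.grab_frame(n);w=60
    cv2.imwrite(f"pics/a_{n}.png",cv2.resize(f["color"][y-w:y+w,x-w:x+w],None,fx=5,fy=5,interpolation=cv2.INTER_CUBIC))
```

```text
t 1.95 tcp [ 0.6018 -0.1537  0.0616] rot [ 0.0019 -0.0004 -0.003 ] shift_cm [ 0.054 -0.027  5.858] F [0.31 0.3  0.56] T [-0.    0.05 -0.04] w 0.993 j [ 0.61  0.47 -0.54  1.7   0.27  1.05  0.92]
```

View pics/a_scene.png

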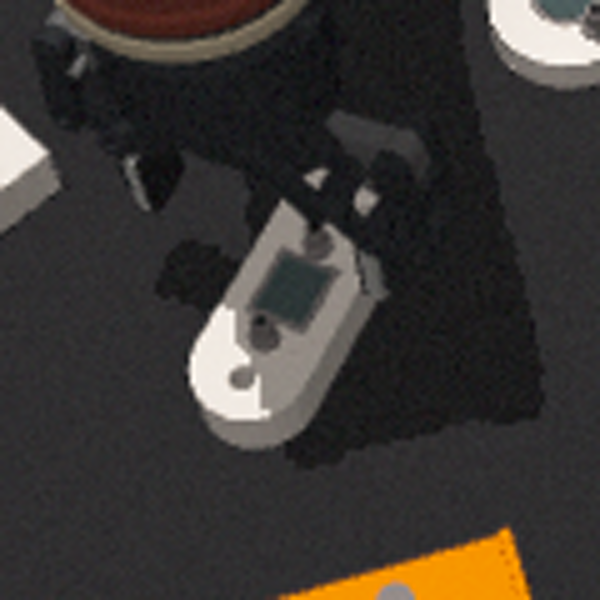

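View pics/a_top.png

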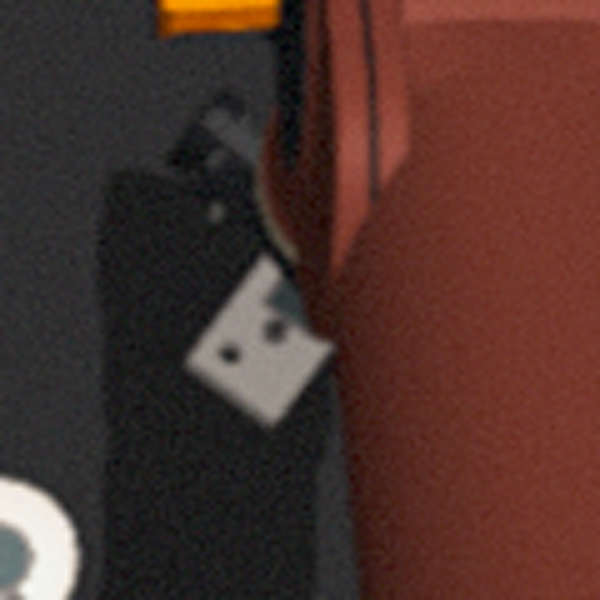

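The scene view shows the fingers straddling the cover (tips near crop (150,200) and (375,290)). The top view is mostly hidden by the arm. Descending next.

Call:
jog_arm(
  moves=[
    [[0,0,0],[0.05,-0.03,2.5],8.5],
    [[0,0,0],[0.05,-0.03,4.5],8.5],
    [[0,0,0],[0.05,-0.03,5.6],8.5],
    [[0,0,0],[0.05,-0.03,5.8],8.5],
    [[0,0,0],[0.05,-0.03,5.8],8.5],
  ],
)

```text
t: 2.68
tcp_pos: [0.602, -0.1536, 0.0045]
eef_rot: [0.001, 0.306, 0.952, 0.001]
wrist_force: [0.1, 0.6, 0.7]
width: 0.994
```

Run:
```python
from go import *
tgt(.6012,-.1535,.003,-.621+np.pi)
for n,(x,y) in(("scene",(246,272)),):
    f=arm.grab_frame(n);w=60
    cv2.imwrite(f"pics/b_{n}.png",cv2.resize(f["color"][y-w:y+w,x-w:x+w],None,fx=5,fy=5,interpolation=cv2.INTER_CUBIC))
```

```text
t 2.675 tcp [ 0.602  -0.1536  0.0045] rot [ 0.0024  0.0014 -0.0019] shift_cm [ 0.075 -0.036  0.153] F [0.05 0.58 0.69] T [ 0.03 -0.04  0.02] w 0.994 j [ 0.59  0.54 -0.52  1.73  0.32  0.95  0.89]
```

View pics/b_scene.png

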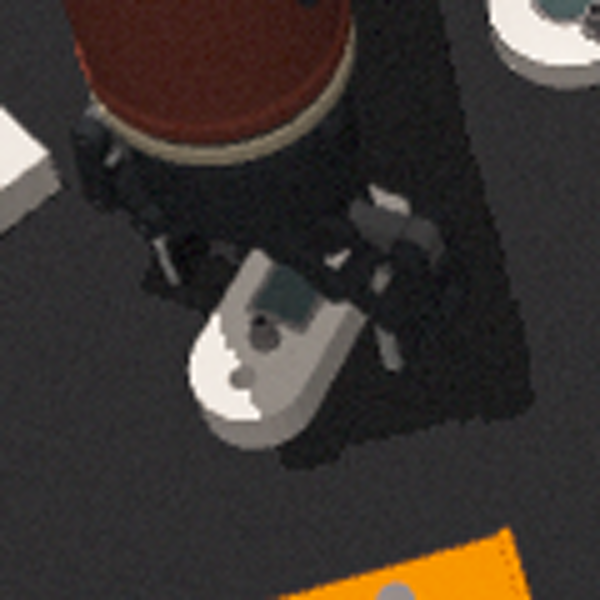

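Fingers straddle the cover near bench height with no contact. Closing.

Call:
jog_arm(
  moves=[
    [[0,0,0],[0.05,-0.03,0.15],7.0],
    [[0,0,0],[0.05,-0.03,0.15],5.5],
    [[0,0,0],[0.05,-0.03,0.15],4.8],
    [[0,0,0],[0.05,-0.03,0.15],4.0],
    [[0,0,0],[0.05,-0.03,0.15],4.0],
    [[0,0,0],[0.05,-0.03,0.15],4.0],
    [[0,0,0],[0.05,-0.03,0.15],4.0],
  ],
)

```text
t: 3.6
tcp_pos: [0.6019, -0.1538, 0.0037]
eef_rot: [0.001, 0.306, 0.952, 0.001]
wrist_force: [-1.0, 0.6, 6.2]
width: 0.524
```

Run:
```python
from go import *
tgt(.6012,-.1535,.003,-.621+np.pi)
```

```text
t 3.6 tcp [ 0.6019 -0.1538  0.0037] rot [ 0.0025  0.0023 -0.002 ] shift_cm [ 0.069 -0.016  0.074] F [-0.97  0.56  6.21] T [-0.05  0.36 -0.04] w 0.524 j [ 0.59  0.54 -0.52  1.74  0.32  0.95  0.89]
```

Call:
jog_arm(
  moves=[
    [[0,0,0],[0,0,-0.5],3.5],
    [[0,0,0],[0,0,-2],3.5],
    [[0,0,0],[0,0,-5],3.5],
    [[0,0,0],[0,0,-8],3.5],
    [[0,0,0],[0,0,-8],3.5],
    [[0,0,0],[0,0,-8],3.5],
  ],
)

```text
t: 4.35
tcp_pos: [0.6011, -0.1539, 0.0833]
eef_rot: [0.001, 0.307, 0.952, 0.001]
wrist_force: [0.1, 0.3, -2.6]
width: 0.523
```

Run:
```python
from go import *
tgt(.4633,.3072,.12,-.0965+np.pi)
f=arm.grab_frame("scene");x,y,w=246,272,70
cv2.imwrite(f"pics/c.png",cv2.resize(f["color"][y-w:y+w,x-w:x+w],None,fx=4,fy=4,interpolation=cv2.INTER_CUBIC))
```

```text
t 4.35 tcp [ 0.6011 -0.1539  0.0833] rot [ 0.0016  0.0024 -0.5266] shift_cm [38.092 29.407 -3.674] F [ 0.07  0.35 -2.6 ] T [-0.08  0.    0.01] w 0.523 j [ 0.62  0.45 -0.55  1.68  0.26  1.08  0.93]
```

View pics/c.png

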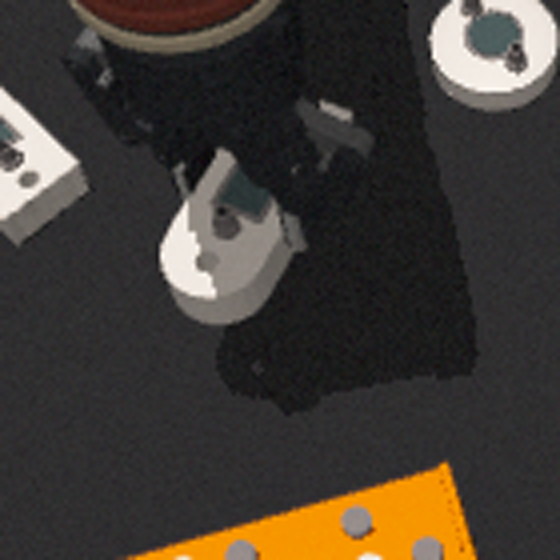

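Call:
jog_arm(
  moves=[
    [[0,0,0],[0,0,-4],3.5],
    [[0,0,-0.52],[38,29.4,-5],3.5],
    [[0,0,-0.52],[38,29.4,-5],3.5],
    [[0,0,-0.52],[38,29.4,-5],3.5],
    [[0,0,-0.52],[38,29.4,-5],3.5],
    [[0,0,-0.52],[38,29.4,-5],3.5],
    [[0,0,-0.52],[38,29.4,-5],3.5],
    [[0,0,-0.52],[38,29.4,-5],3.5],
    [[0,0,-0.527],[38.1,29.4,-5],3.5],
    [[0,0,-0.527],[38.1,29.4,-5],3.5],
  ],
)

```text
t: 5.65
tcp_pos: [0.46, 0.3112, 0.1323]
eef_rot: [-0.0, 0.045, 0.999, 0.001]
wrist_force: [0.1, -0.7, -2.9]
width: 0.522
```

Run:
```python
from go import *
import pickle
tgt(.4633,.3072,.09,-.0965+np.pi)
F={n:arm.grab_frame(n) for n in("top","scene")};pickle.dump(F,open("f1.pkl","wb"))
f=F["scene"]["color"];w=70;x,y=444,182
g=F["top"]["color"];X,Y=164,304
cv2.imwrite("pics/d.png",np.hstack([cv2.resize(i,None,fx=2.8,fy=2.8,interpolation=cv2.INTER_CUBIC) for i in(f[y-w:y+w,x-w:x+w],g[Y-w:Y+w,X-w:X+w])]))
```

```text
t 5.65 tcp [0.46   0.3112 0.1323] rot [ 0.0025 -0.0005  0.0074] shift_cm [-0.371 -0.379  4.233] F [ 0.15 -0.69 -2.86] T [-0.06 -0.02  0.  ] w 0.522 j [ 0.08  0.34 -0.89  1.79  0.29  1.15  0.58]
```

View pics/d.png

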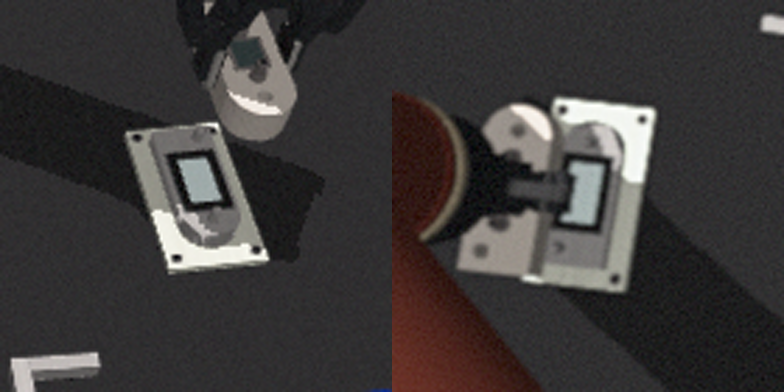

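Call:
jog_arm(
  moves=[
    [[0,0,0.007],[-0.37,-0.38,3],3.5],
    [[0,0,0.007],[-0.37,-0.38,6],3.5],
    [[0,0,0.007],[-0.37,-0.38,7],3.5],
    [[0,0,0.007],[-0.37,-0.38,7],3.5],
    [[0,0,0.007],[-0.37,-0.38,7],3.5],
  ],
)

```text
t: 6.38
tcp_pos: [0.4664, 0.3029, 0.063]
eef_rot: [0.001, 0.051, 0.999, 0.0]
wrist_force: [1.1, 0.1, -2.1]
width: 0.524
```

Run:
```python
from go import *
import pickle
tgt(.4633,.3072,.05,-.0965+np.pi)
F={n:arm.grab_frame(n) for n in("top","scene")};pickle.dump(F,open("f1.pkl","wb"))
w=40
for n,(x,y) in(("scene",(450,160)),("top",(160,304))):
    print(n,x-w,y-w)
    cv2.imwrite(f"pics/e_{n}.png",cv2.resize(F[n]["color"][y-w:y+w,x-w:x+w],None,fx=7,fy=7,interpolation=cv2.INTER_CUBIC))
```

```text
t 6.375 tcp [0.4664 0.3029 0.063 ] rot [ 0.0009  0.0014 -0.006 ] shift_cm [0.351 0.392 1.304] F [ 1.07  0.06 -2.07] T [0.02 0.01 0.02] w 0.524 j [ 0.04  0.42 -0.84  1.85  0.37  1.03  0.53]
scene 410 120
top 120 264
```

View pics/e_top.png

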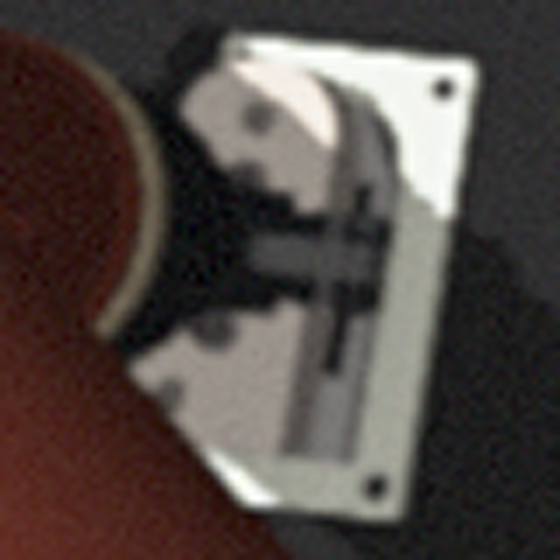

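View pics/e_scene.png

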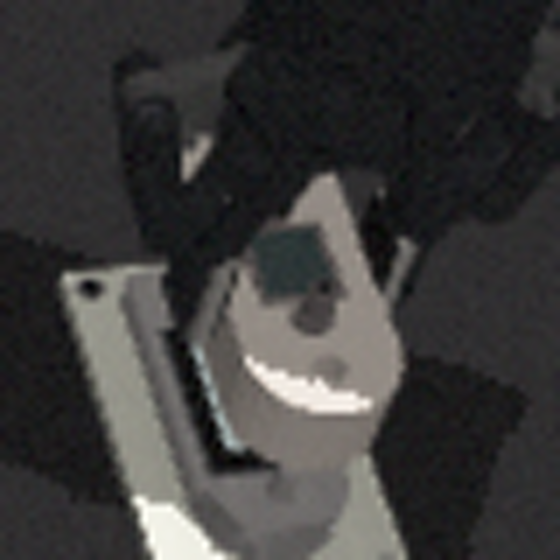

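Run:
```python
from go import *
tgt(.4633,.3072,.05,-.0965+np.pi)
```

```text
t 6.475 tcp [0.4663 0.3031 0.063 ] rot [ 0.0009  0.0017 -0.0057] shift_cm [0.343 0.381 1.304] F [ 0.91  0.01 -1.63] T [0.   0.07 0.  ] w 0.524 j [ 0.04  0.42 -0.84  1.85  0.37  1.03  0.53]
```

Run:
```python
from h import *
import pickle
F=pickle.load(open("f1.pkl","rb"));f=F["top"]
z=.0853
def px(u,v,x0,y0):return (u+.5)/7-.5+x0,(v+.5)/7-.5+y0
p=np.array([.4663,.3031]);yaw=-.0965-.0057*-1
for yaw in (-.0965-.006,-.0965+.006):
  c,s=np.cos(yaw),np.sin(yaw)
  W=lambda x,y:[p[0]+c*x-s*y,p[1]+s*x+c*y,z]
  P=dict(ha=W(.038,0),hb=W(-.042,.01),cor1=W(-.055,-.023),tipx=W(.055,0))
  for k,v in P.items():
    q=proj([v],f)[0]; print(yaw,k,np.round((q-[120,264]+.5)*7-.5,1), np.round((proj([v],F["scene"])[0]-[410,120]+.5)*7-.5,1))
for nm,uv in(("ha",(260,117)),("hb",(167,396))): print(nm,ray(*px(*uv,120,264),f,z)[:2])
print("ha scene",ray(*px(332,372,410,120),F["scene"],z)[:2])
g=F["top"]["color"][250:340,120:185].astype(int).sum(2)
np.set_printoptions(linewidth=200)
print(g[25:36,30:44]);print(g[64:75,18:32])
```

```text
-0.10250000000000001 ha [256.4 118. ] [322.5 369. ]
-0.10250000000000001 hb [168.4 395.2] [280.3 162.8]
-0.10250000000000001 cor1 [275.7 456.2] [162.4 140.8]
-0.10250000000000001 tipx [267.5  59.3] [339.2 414.7]
-0.0905 ha [254.8 117.8] [324.  368.9]
-0.0905 hb [170.1 395.8] [278.6 162.6]
-0.0905 cor1 [278.2 455.5] [160.5 141.6]
-0.0905 tipx [265.2  59. ] [341.5 414.5]
ha [0.50441438 0.29821799]
hb [0.42530494 0.31772439]
ha scene [0.50574762 0.30145599]
[[419 432 442 432 497 606 676 704 714 714 708 712 707 693]
 [449 446 437 427 433 470 511 628 699 711 712 715 715 716]
 [441 438 437 443 421 414 417 484 607 680 704 711 715 708]
 [428 437 438 430 413 381 351 361 431 514 617 700 717 717]
 [434 441 434 429 385 305 265 268 316 380 483 607 700 714]
 [439 442 450 422 353 274 244 246 289 374 427 484 608 699]
 [437 451 443 425 360 275 228 259 301 374 426 436 481 616]
 [429 426 440 431 387 330 280 275 350 418 432 437 418 492]
 [419 449 453 436 433 413 371 367 408 431 430 427 443 437]
 [374 433 436 453 442 451 429 437 443 448 432 441 437 448]
 [320 417 442 425 424 433 447 439 445 443 445 439 438 432]]
[[ 80 130 170 273 373 422 435 448 434 449 416 375 366 360]
 [146 241 331 379 423 447 443 436 448 435 446 436 435 428]
 [200 349 420 445 439 448 440 438 439 445 428 428 438 440]
 [196 346 424 455 439 413 401 401 437 434 440 436 443 437]
 [122 242 356 404 391 331 299 337 382 434 448 432 439 446]
 [ 88 127 246 314 312 255 253 263 360 430 435 443 436 433]
 [ 83 104 113 176 212 227 247 264 371 433 440 433 439 442]
 [101  96  71  92 139 205 236 299 377 442 438 448 434 435]
 [ 97  89  91  84 103 152 244 337 410 437 443 431 436 436]
 [ 70 101  93  92  92 138 259 373 443 450 435 430 433 445]
 [104 103 109  84  69 102 176 329 412 451 443 444 444 449]]
```

Run:
```python
from h import *
import pickle
F=pickle.load(open("f0.pkl","rb"))
p=np.array([.4633,.3071]);yaw=-.0965;c,s=np.cos(yaw),np.sin(yaw)
W=lambda x,y,z:[p[0]+c*x-s*y,p[1]+s*x+c*y,z]
out=[]
for n,(x0,y0) in(("top",(124,264)),("scene",(404,142))):
    im=cv2.resize(F[n]["color"][y0:y0+80,x0:x0+80],None,fx=7,fy=7,interpolation=cv2.INTER_CUBIC)
    def d(pts,col,cl=True):
        q=np.round((proj(pts,F[n])-[x0,y0]+.5)*7-.5).astype(int);cv2.polylines(im,[q],cl,col,1)
    d([W(x,y,.022) for x,y in OUT],(0,0,255));d([W(x,y,.008) for x,y in rect(.14,.078)],(0,160,0))
    a=np.linspace(0,6.28,16)
    for X,Y in((.038,0),(-.042,.01)):
        d([W(X+.004*np.cos(t),Y+.004*np.sin(t),.022) for t in a],(255,0,0));d([W(X+.0025*np.cos(t),Y+.0025*np.sin(t),.036) for t in a],(255,0,255))
    out.append(im[:, 50:450])
cv2.imwrite("pics/ov.png",np.hstack(out))
```

```text
(no output)
```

View pics/ov.png

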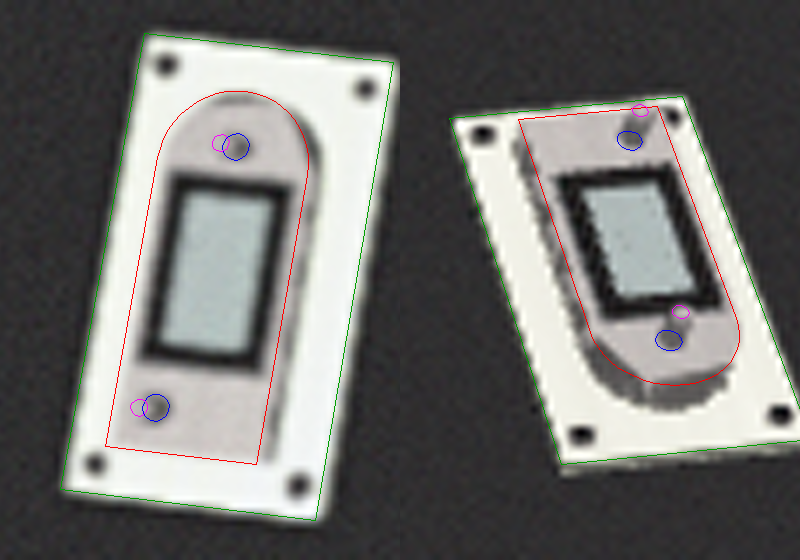

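Overlay of the fitted base pose lies on the flange, block edge and dowels in both views (within about 1 px). The holes of the held cover agree with the TCP to about 1 mm. Next I align at this height.

Call:
jog_arm(
  moves=[
    [[0,0,-0.006],[0.26,0.36,0.8],3.5],
    [[0,0,-0.006],[0.26,0.36,0.8],3.5],
    [[0,0,-0.006],[0.26,0.36,0.8],3.5],
    [[0,0,-0.006],[0.26,0.36,0.8],3.5],
  ],
)

```text
t: 6.98
tcp_pos: [0.4642, 0.3069, 0.0551]
eef_rot: [0.001, 0.048, 0.999, 0.0]
wrist_force: [-0.1, 0.2, -2.4]
width: 0.524
```

Run:
```python
from go import *
tgt(.464,.307,.040,-.0965+np.pi)
```

```text
t 6.975 tcp [0.4642 0.3069 0.0551] rot [0.0009 0.0019 0.0003] shift_cm [0.023 0.003 1.513] F [-0.1   0.22 -2.42] T [0.   0.02 0.02] w 0.524 j [ 0.03  0.44 -0.84  1.85  0.38  1.02  0.51]
```

Call:
jog_arm(
  moves=[
    [[0.001,0.002,0],[0.02,0,0.6],3.5],
    [[0.001,0.002,0],[0.02,0,1.2],3.5],
    [[0.001,0.002,0],[0.02,0,1.6],3.5],
    [[0.001,0.002,0],[0.02,0,1.8],3.5],
    [[0.001,0.002,0],[0.02,0,1.8],3.5],
  ],
)

```text
t: 7.6
tcp_pos: [0.4639, 0.307, 0.037]
eef_rot: [-0.0, 0.048, 0.999, -0.0]
wrist_force: [-0.4, 0.7, -1.8]
width: 0.521
```

Run:
```python
from go import *
tgt(.464,.307,.036,-.0965+np.pi)
```

```text
t 7.6 tcp [0.4639 0.307  0.037 ] rot [-0.0002 -0.0004  0.0004] shift_cm [-0.008  0.005  0.096] F [-0.45  0.66 -1.77] T [-0.04  0.04 -0.08] w 0.521 j [ 0.02  0.46 -0.82  1.86  0.4   0.99  0.5 ]
```

Call:
jog_arm(
  moves=[
    [[0,0,0],[0,0,0.2],3.5],
    [[0,0,0],[0,0,0.4],3.5],
    [[0,0,0],[0,0,0.6],3.5],
    [[0,0,0],[0,0,0.6],3.5],
  ],
)

```text
t: 8.1
tcp_pos: [0.4638, 0.3069, 0.0308]
eef_rot: [-0.0, 0.048, 0.999, -0.0]
wrist_force: [-0.6, -0.2, -3.5]
width: 0.524
```

Run:
```python
from go import *
tgt(.464,.307,.026,-.0965+np.pi)
```

```text
t 8.1 tcp [0.4638 0.3069 0.0308] rot [-0.0003 -0.0007  0.0004] shift_cm [-0.018  0.013  0.477] F [-0.58 -0.2  -3.51] T [-0.04  0.02  0.04] w 0.524 j [ 0.01  0.47 -0.82  1.87  0.41  0.98  0.49]
```

Call:
jog_arm(
  moves=[
    [[0,0,0],[0,0,0.15],3.5],
    [[0,0,0],[0,0,0.3],3.5],
    [[0,0,0],[0,0,0.3],3.5],
  ],
)

```text
t: 8.48
tcp_pos: [0.4638, 0.3069, 0.0279]
eef_rot: [-0.0, 0.048, 0.999, -0.0]
wrist_force: [-1.8, -1.7, 1.3]
width: 0.527
```

Run:
```python
from go import *
tgt(.464,.307,.026,-.0965+np.pi)
```

```text
t 8.475 tcp [0.4638 0.3069 0.0279] rot [-0.0004 -0.0005  0.0004] shift_cm [-0.015  0.012  0.192] F [-1.81 -1.68  1.27] T [-0.32  0.31  0.07] w 0.527 j [ 0.01  0.47 -0.81  1.87  0.41  0.97  0.49]
```

Call:
jog_arm(
  moves=[
    [[0,0,0],[0,0,0.15],3.5],
    [[0,0,0],[0,0,0.25],3.5],
    [[0,0,0],[0,0,0.25],3.5],
  ],
)

```text
t: 8.85
tcp_pos: [0.4638, 0.3069, 0.0259]
eef_rot: [-0.0, 0.048, 0.999, -0.0]
wrist_force: [-4.3, -3.1, 9.0]
width: 0.527
```

Run:
```python
from go import *
tgt(.464,.307,.025,-.0965+np.pi)
```

```text
t 8.85 tcp [0.4638 0.3069 0.0259] rot [-0.0008 -0.0003  0.0004] shift_cm [-0.015  0.011  0.092] F [-4.26 -3.13  9.02] T [-0.61  0.8   0.1 ] w 0.527 j [ 0.01  0.48 -0.81  1.87  0.41  0.97  0.49]
```

Call:
jog_arm(
  moves=[
    [[0,0,0],[0.04,-0.03,0.1],3.5],
    [[0,0,0],[0.04,-0.03,0.15],3.5],
    [[0,0,0],[0.04,-0.03,0.15],3.5],
  ],
)

```text
t: 9.22
tcp_pos: [0.4638, 0.3069, 0.0257]
eef_rot: [0.0, 0.048, 0.999, -0.001]
wrist_force: [-5.2, -4.9, 16.6]
width: 0.527
```

Run:
```python
from go import *
tgt(.464,.307,.025,-.0965+np.pi)
```

```text
t 9.225 tcp [0.4638 0.3069 0.0257] rot [-0.001   0.001   0.0003] shift_cm [-0.014  0.014  0.072] F [-5.25 -4.9  16.62] T [-0.98  1.15  0.06] w 0.527 j [ 0.01  0.48 -0.81  1.87  0.42  0.97  0.49]
```

Call:
jog_arm(
  moves=[
    [[0,0,0],[0.04,-0.04,0.1],3.5],
    [[0,0,0],[0.04,-0.04,0.1],3.5],
    [[0,0,0],[0.04,-0.04,0.1],3.5],
    [[0,0,0],[0.04,-0.04,0.1],3.5],
  ],
)

```text
t: 9.72
tcp_pos: [0.4638, 0.3069, 0.0258]
eef_rot: [0.001, 0.048, 0.999, -0.0]
wrist_force: [-4.2, -3.4, 11.3]
width: 0.527
```

Run:
```python
from go import *
tgt(.464,.307,.025,-.0965+np.pi)
w=40;o=[]
for n,(x,y) in(("scene",(445,180)),("top",(160,304))):
    f=arm.grab_frame(n)
    im=cv2.resize(f["color"][y-w:y+w,x-w:x+w],None,fx=5,fy=5,interpolation=cv2.INTER_CUBIC)
    for yaw,zo in((-.0965,.022),):
      c,s=np.cos(yaw),np.sin(yaw)
    o.append(cv2.convertScaleAbs(im,alpha=1.5))
cv2.imwrite("pics/g.png",np.hstack(o))
```

```text
t 9.725 tcp [0.4638 0.3069 0.0258] rot [-0.0007  0.0021  0.0004] shift_cm [-0.016  0.012  0.075] F [-4.2  -3.41 11.29] T [-0.66  0.8   0.08] w 0.527 j [ 0.01  0.47 -0.81  1.87  0.42  0.97  0.48]
```

View pics/g.png

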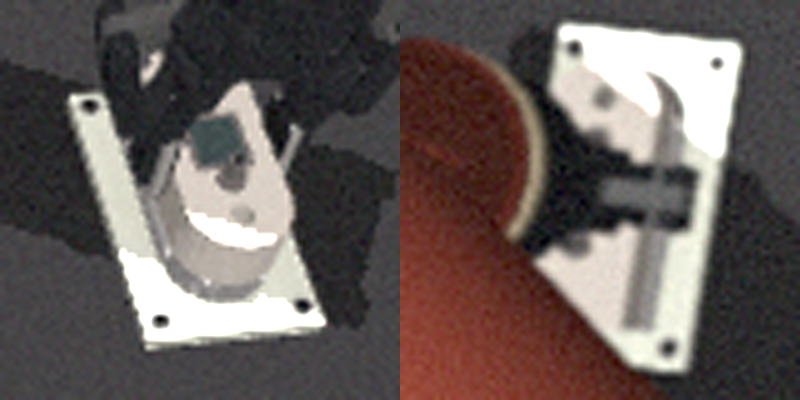

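Call:
jog_arm(
  moves=[
    [[0,0,0],[0.1,-0.08,0.15],3.5],
    [[0,0,0],[0.1,-0.08,0.2],3.5],
    [[0,0,0],[0.1,-0.08,0.2],3.5],
    [[0,0,0],[0.1,-0.08,0.2],3.5],
    [[0,0,0],[0.1,-0.08,0.2],3.5],
  ],
)

```text
t: 10.45
tcp_pos: [0.4639, 0.3069, 0.0257]
eef_rot: [0.002, 0.048, 0.999, -0.0]
wrist_force: [-3.8, -5.2, 20.5]
width: 0.526
```

Run:
```python
from go import *
tgt(.464,.307,.025,-.0965+np.pi)
```

```text
t 10.45 tcp [0.4639 0.3069 0.0257] rot [0.0002 0.0046 0.0002] shift_cm [-0.011  0.01   0.069] F [-3.76 -5.17 20.47] T [-0.89  1.04  0.04] w 0.526 j [ 0.01  0.47 -0.81  1.88  0.42  0.97  0.48]
```

Call:
jog_arm(
  moves=[
    [[0,0.003,0],[0.04,-0.08,0.2],3.5],
    [[0,0.003,0],[0.04,-0.08,0.2],3.5],
    [[0,0.003,0],[0.04,-0.08,0.2],3.5],
    [[0,0.003,0],[0.04,-0.08,0.2],3.5],
  ],
)

```text
t: 10.95
tcp_pos: [0.4639, 0.3069, 0.0257]
eef_rot: [0.002, 0.048, 0.999, 0.0]
wrist_force: [-8.2, -5.4, 23.5]
width: 0.524
```

Run:
```python
from go import *
tgt(.464,.307,.025,-.0965+np.pi)
```

```text
t 10.95 tcp [0.4639 0.3069 0.0257] rot [0.0005 0.0033 0.0004] shift_cm [-0.013  0.011  0.066] F [-8.21 -5.4  23.5 ] T [-1.08  1.58  0.01] w 0.524 j [ 0.01  0.47 -0.81  1.88  0.42  0.97  0.48]
```

Call:
jog_arm(
  moves=[
    [[0,0.001,0],[0.09,-0.09,0.18],3.5],
    [[0,0.001,0],[0.09,-0.09,0.18],3.5],
    [[0,0.001,0],[0.09,-0.09,0.18],3.5],
    [[0,0.001,0],[0.09,-0.09,0.18],3.5],
    [[0,0.001,0],[0.09,-0.09,0.18],3.5],
  ],
)

```text
t: 11.58
tcp_pos: [0.4639, 0.3069, 0.0257]
eef_rot: [0.002, 0.048, 0.999, 0.001]
wrist_force: [-4.7, -4.0, 18.9]
width: 0.527
```

Run:
```python
from go import *
tgt(.464,.307,.025,-.0965+np.pi)
import pickle
F={n:arm.grab_frame(n) for n in("top","scene")}
F0=pickle.load(open("f0.pkl","rb"))
o=[]
for n,(x,y) in(("scene",(445,180)),("top",(164,304))):
    w=40
    im=cv2.resize(F[n]["color"][y-w:y+w,x-w:x+w],None,fx=7,fy=7,interpolation=cv2.INTER_CUBIC);im=cv2.convertScaleAbs(im,alpha=1.4)
    p=np.array([.4633,.3071]);yaw=-.0965;c,s=np.cos(yaw),np.sin(yaw)
    for L,z,col in((OUT,.022,(0,0,255)),(OUT,.048,(255,0,0)),(rect(.14,.078),.008,(0,160,0))):
        q=proj([[p[0]+c*a-s*b,p[1]+s*a+c*b,z] for a,b in L],F[n]);q=np.round((q-[x-w,y-w]+.5)*7-.5).astype(int);cv2.polylines(im,[q],True,col,1)
    o.append(im[:,80:480])
cv2.imwrite("pics/i.png",np.hstack(o))
tgt(.464,.307,.025,-.0965+np.pi)
```

```text
t 11.575 tcp [0.4639 0.3069 0.0257] rot [0.0014 0.0046 0.0004] shift_cm [-0.012  0.014  0.067] F [-4.7  -3.97 18.94] T [-0.76  0.98  0.01] w 0.527 j [ 0.01  0.47 -0.81  1.88  0.42  0.96  0.48]
t 11.675 tcp [0.4639 0.3069 0.0257] rot [0.0014 0.0046 0.0004] shift_cm [-0.013  0.014  0.067] F [-4.93 -4.53 19.91] T [-0.79  1.04  0.03] w 0.523 j [ 0.01  0.47 -0.81  1.88  0.42  0.96  0.48]
```

View pics/i.png

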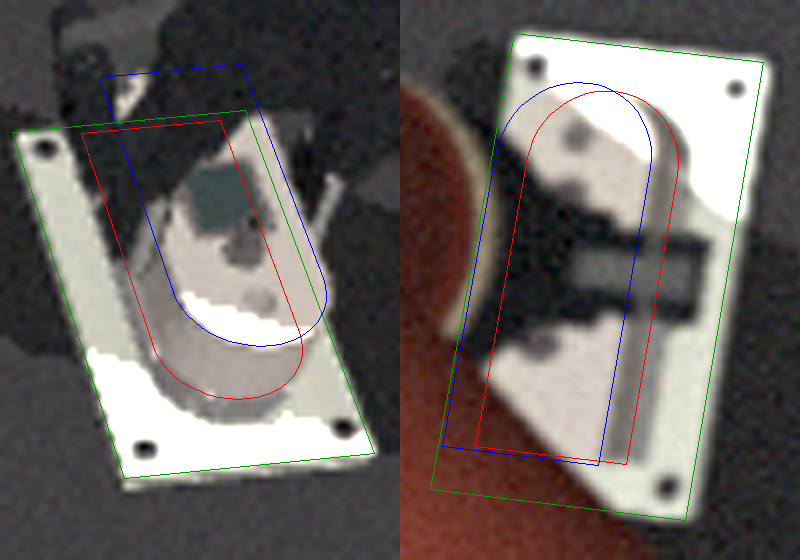

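Run:
```python
from go import *
print(arm.hand_in())
tgt(.464,.307,.025,-.0965+np.pi)
```

```text
the job is handed in; nothing more can be done
None
the job is handed in; nothing more can be done
```

The matching cover is on the lower half, rounded end over rounded end, and the arm was still pressing it shut when I handed in at about 11.7 s.

**Placing:** I gripped the cover across its flat sides and lowered it over both dowels. There was no jamming.

**Face contact:** The force rose gradually as the gasket squeezed. It then climbed steeply while the tool moved only about 0.2 mm, which points to the faces meeting. The final TCP height of 25.7 mm equals its height at the grasp (3.7 mm) plus the 22 mm parting face.

**Last checks:**
- **Push:** it was about 20 N downward at the wrist, against the roughly 12 N needed. It was centred to within about 10 mm.
- **Pictures:** overlays in both camera views matched the cover and the base to about a pixel, and the base had not moved.

**Remaining doubts:**
- **Sideways force:** about 7 N remained at the end, and smaller corrections did not remove it.
- **Tilt:** the gripper leaned about 0.002 rad compared with when it gripped the cover. I took this as give in the pads because the leftover moment was small. If the cover itself were tilted, that would be about 0.1 mm at the ends, too little for the cameras to show.

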